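# Pack the touch-up jars with their paint jobs

### The arm

A 6-joint arm with a two-finger parallel gripper is mounted at the origin on the work surface. World frame = base frame: x ahead of the robot, y to its left, z up, the work surface at z = 0. Lengths are in m, angles in rad, forces in N, time in s.
With the tool pointing down it reaches from about 0.25 to 0.775 m from the base axis. Payload 4 kg.
Tool frame: the origin (TCP) lies at the very end of the fingers, on their centre line; the grasp point (between the pads) lies 19 mm behind it; z points along the fingers, y is the line along which they close (so a half turn about z gives the same grasp; the last joint's range is limited). The gripper opens to 94 mm and grips with 3 to 60 N. Pads are 16 mm wide; open, the fingers measure 119 mm over their backs; the gripper's body (75 mm by 177 mm) begins 78 mm behind the grasp point.
Start: joints at [-1.343, 0.087, 1.371, -0, 1.684, -0.103], TCP at [0.179, -0.52, 0.206] pointing down, gripper open.
Joint ranges: [-3.1, 3.1], [-0.76, 2.03], [0.27, 2.55], [-1.08, 4.22], [0.17, 2.65], [-2.57, 2.57]. Speed limits (rad/s): [2.79, 2.79, 3.14, 3.14, 3.14, 3.14].

### API

Orientations are given as [roll, pitch, yaw] about the fixed x, y, z axes, in that order (R = Rz(yaw) Ry(pitch) Rx(roll)).
In Python, from bench import robot gives the robot as it stands. The module is installed in compiled form; this text tells all that it offers.
- The arm moves only by the tool move_arm, never from a script. Its argument "deltas" is one flat list of numbers, 7 for each row, row after row: the turn, a rotation vector about the tool's x, y, z in rad, then the shift along the tool's x, y, z in cm, then the closure, from -1 (fully open) to 1 (shut). A call has 1 to 8 rows; each row is the pose to reach, as a shift and turn from the pose commanded when the call began, along the tool's axes at that moment; what a row does not reach only later rows make up. A row lasts 1/10 s, in which the tool goes at most 50 mm and 8.59 degrees, less where a joint would pass 70% of its speed; a pose out of reach is approached as far as the arm can. A call with a gripper value outside its range is refused whole. The fingers move at their own pace and stop on an object; the grip force is fixed at half the most. Time passes only in rows, so rows that repeat a pose let the fingers close. It gives the time, the measured TCP pose, the force, the opening and the grip force at its end, in the units of the state.
- robot.get_obs(): the state, without advancing time (a new reading comes with each control period).
- robot.snapshot(name): name is "scene" or "side" or "wrist"; returns a dict with "image" (480x640x3 uint8, red, green, blue), "depth" (480x640 float32, m along the optical axis (not along the pixel's ray), 0 where there is no reading), "fov_y" (degrees; the focal length in pixels is half the picture's height over the tangent of half this angle, whatever the lens; pixels are square), "cx", "cy" (the principal point, pixels), "origin" and "orientation" of the camera in the world; the wrist camera has in their place "T_tool_cam" (4x4, takes a point from camera to tool coordinates, whose origin is the TCP and whose axes are the flange's). Camera axes: x right, y up, looking along -z (the intrinsics and any distortion apply to the point x, -y, -z); pixel columns grow to the right and rows downward; lengths in m; the calibration is good to about 2 mm. The wrist camera is an equidistant fisheye: a pixel r from the principal point sees the ray r / f radians off the axis. A picture is of the moment at which its call begins: read the wrist's pose just before it.
- robot.close_job(): hands the job in; it is judged then, once.
The state is a dict: "time": time; "joint_positions": joint angles; "qvel": joint speeds; "joint_torque": joint torques, N m; "tool_pos": TCP position; "ee_rot": TCP orientation; "wrist_force": force on the tool from outside, world axes, zero at the start; "wrist_torque": the same for the moment, N m; "width": finger opening in m; "finger_force": force on a finger pad.
Only numpy, scipy, OpenCV 4.12 (cv2) and the standard library are available. Lean on these libraries where they do the work, as an engineer would, in place of code of your own. Each camera call takes 0.05 s, during which the arm holds its last target. There are 200 camera calls.

### The job

Four sprayed jobs are ready to leave the paint shop, each an open tray of hardware in one colour: stand the touch-up jar of the same colour upright in the empty compartment of each tray. Set the glass jars down rather than dropping them, and do not shove the trays about. The white and the grey jar are primer and belong to no job: leave them standing where they are.

Things in the scene. Friction and masses are not known exactly. Their poses are not given: they have to be found in the camera images.
- tray_red: Job tray with four round mushroom knobs, all red: open grey plastic tray, 150 (its x) by 80 (its y) mm, rim 30 mm high, 0.6 kg, loose on the bench. Origin: centre of its underside, z up. A cross wall divides it: the -x cell is empty, 74 by 74 mm inside, its floor 3 mm above the bench, centred at x = -35 mm, y = 0 in the tray's frame; the hardware lies in the +x cell, no higher than the rim.
- tray_blue: Job tray with three bow-shaped pulls, all blue: open grey plastic tray, 150 (its x) by 80 (its y) mm, rim 30 mm high, 0.6 kg, loose on the bench. Origin: centre of its underside, z up. A cross wall divides it: the -x cell is empty, 74 by 74 mm inside, its floor 3 mm above the bench, centred at x = -35 mm, y = 0 in the tray's frame; the hardware lies in the +x cell, no higher than the rim.
- tray_yellow: Job tray with two coat hooks on back plates, all yellow: open grey plastic tray, 150 (its x) by 80 (its y) mm, rim 30 mm high, 0.6 kg, loose on the bench. Origin: centre of its underside, z up. A cross wall divides it: the -x cell is empty, 74 by 74 mm inside, its floor 3 mm above the bench, centred at x = -35 mm, y = 0 in the tray's frame; the hardware lies in the +x cell, no higher than the rim.
- tray_green: Job tray with two half-round edge pulls, all green: open grey plastic tray, 150 (its x) by 80 (its y) mm, rim 30 mm high, 0.6 kg, loose on the bench. Origin: centre of its underside, z up. A cross wall divides it: the -x cell is empty, 74 by 74 mm inside, its floor 3 mm above the bench, centred at x = -35 mm, y = 0 in the tray's frame; the hardware lies in the +x cell, no higher than the rim.
- jar_red: Touch-up jar of red paint: upright closed round glass jar, red sides with a paper label, black screw lid with a red dab 35 mm across on top. Body 47 mm in diameter, lid 50 mm in diameter from 48 to 66 mm above the underside; 0.08 to 0.17 kg, loose on the bench. Origin: centre of its underside, z up.
- jar_blue: Touch-up jar of blue paint: upright closed round glass jar, blue sides with a paper label, black screw lid with a blue dab 35 mm across on top. Body 47 mm in diameter, lid 50 mm in diameter from 48 to 66 mm above the underside; 0.08 to 0.17 kg, loose on the bench. Origin: centre of its underside, z up.
- jar_yellow: Touch-up jar of yellow paint: upright closed round glass jar, yellow sides with a paper label, black screw lid with a yellow dab 35 mm across on top. Body 47 mm in diameter, lid 50 mm in diameter from 48 to 66 mm above the underside; 0.08 to 0.17 kg, loose on the bench. Origin: centre of its underside, z up.
- jar_green: Touch-up jar of green paint: upright closed round glass jar, green sides with a paper label, black screw lid with a green dab 35 mm across on top. Body 47 mm in diameter, lid 50 mm in diameter from 48 to 66 mm above the underside; 0.08 to 0.17 kg, loose on the bench. Origin: centre of its underside, z up.
- jar_white: Touch-up jar of white primer: upright closed round glass jar, white sides with a paper label, black screw lid with a white dab 35 mm across on top. Body 47 mm in diameter, lid 50 mm in diameter from 48 to 66 mm above the underside; 0.08 to 0.17 kg, loose on the bench. Origin: centre of its underside, z up.
- jar_grey: Touch-up jar of grey primer: upright closed round glass jar, grey sides with a paper label, black screw lid with a grey dab 35 mm across on top. Body 47 mm in diameter, lid 50 mm in diameter from 48 to 66 mm above the underside; 0.08 to 0.17 kg, loose on the bench. Origin: centre of its underside, z up.

How it is judged:
By the outcome, as a careful person would: the job done as asked, in the order asked, and still so for the second after the job is handed in, with the robot touching nothing.
It also fails if it takes over 102 s, if anything falls off the work surface, if the arm or the gripper's body presses on something with over 40 N, if the wrist force passes 120 N, or if a joint passes its speed limit or range.

## Working session

There is one attempt and no reset: what is moved stays moved. The work goes in short steps, Python scripts to look and compute and a tool call to move; the robot and the scene stay as the last step left them, time stands still between calls to the robot, and variables do not carry over. Pictures are saved under pics/ and viewed, at most 14 in all, crops included, and the job is handed in when it is done.

Besides the shell and the picture viewer there is one more tool, called after ">>>" by a JSON object that holds its "op" and its "data". move_arm: Moves the arm, as the interface text tells. Its arguments: {"type":"object","properties":{"deltas":{"type":"array","items":{"type":"number"}}},"required":["deltas"]}

```bash
mkdir -p pics; python3 - <<'E'
from bench import robot
import cv2,pickle
o=robot.get_obs();print(o)
for n in ["scene","side"]:
    s=robot.snapshot(n);pickle.dump(s,open(n+'.pkl','wb'))
    print({k:v for k,v in s.items() if k not in("image","depth")})
    cv2.imwrite(f'pics/{n}1.png',s["image"][:,:,::-1])
E
```

```text
{'time': 0.0, 'joint_positions': array([-1.34309796e+00,  8.79615397e-02,  1.37222963e+00, -3.46900099e-05,
        1.68359645e+00, -1.03082420e-01]), 'qvel': array([ 0.00080444,  0.00020353, -0.00105827, -0.00031234,  0.0008447 ,
       -0.00059158]), 'joint_torque': array([-2.35083762e-04, -3.40183675e+01, -3.02428687e+01,  7.17665185e-02,
        3.31965520e-02, -1.86435614e-04]), 'tool_pos': array([ 0.17849996, -0.51965459,  0.2043131 ]), 'ee_rot': array([-3.13940578e+00, -1.91567455e-04,  3.30776713e-01]), 'wrist_force': array([-0.78467816, -1.11152388, -0.61651187]), 'wrist_torque': array([-0.00620142, -0.04726752, -0.01247068]), 'finger_force': 0.0, 'width': 0.09412614880607102}
{'fov_y': 46.641025542904444, 'cx': 324.1725239557944, 'cy': 235.65077676704917, 'origin': array([1.43387982, 0.25411471, 1.11332738]), 'orientation': array([6.91846571e-01, 6.71309933e-04, 1.85809552e+00])}
{'fov_y': 42.8765301203859, 'cx': 318.97796465728675, 'cy': 231.03512594594702, 'origin': array([0.25459789, 0.9969378 , 0.93006029]), 'orientation': array([ 0.86203171,  0.02166571, -2.87586725])}
```

View pics/scene1.png

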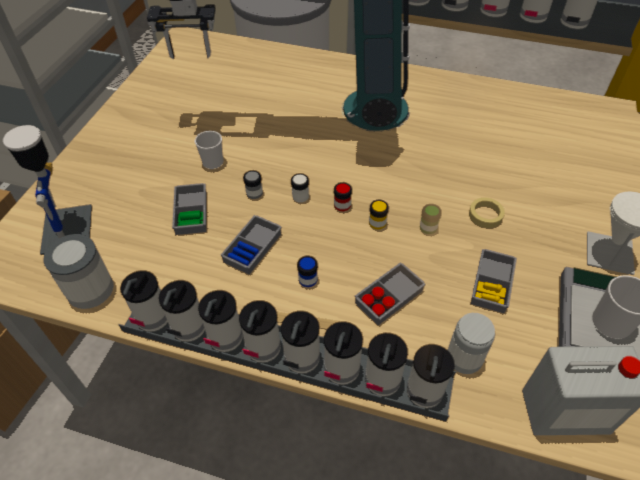

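View pics/side1.png

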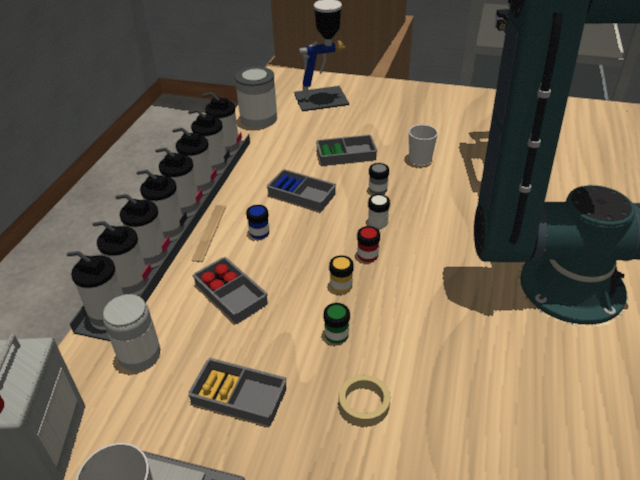

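The scene picture shows the jars in a row at about (253,177) grey, (300,180) white, (343,188) red, (379,207) yellow and (430,212) green, with blue at (307,265). The trays are green (190,208), blue (251,244), red (390,293) and yellow (494,280). The side picture agrees. Next I'll enlarge a crop for exact pixels.

```bash
cat > h.py <<'E'
import numpy as np,pickle,cv2
from scipy.spatial.transform import Rotation as R
def cam(s): 
    return (480/2)/np.tan(np.radians(s["fov_y"])/2), R.from_euler('xyz',s["orientation"]).as_matrix()
def onz(s,u,v,z):
    f,M=cam(s); d=M@np.array([(u-s["cx"])/f,-(v-s["cy"])/f,-1]); o=np.array(s["origin"])
    return o+d*(z-o[2])/d[2]
def cloud(s):
    f,M=cam(s); v,u=np.mgrid[:480,:640]; D=s["depth"]
    p=np.stack([(u-s["cx"])/f*D,-(v-s["cy"])/f*D,-D],-1)
    return p@M.T+s["origin"]
E
python3 - <<'E'
from h import *
for n,(x,y,w,h) in dict(scene=(160,140,370,200),side=(180,120,220,310)).items():
    s=pickle.load(open(n+'.pkl','rb')); k=2 if n=='scene' else 1.9
    cv2.imwrite(f'pics/{n}crop.png',cv2.resize(s["image"][y:y+h,x:x+w,::-1],None,fx=k,fy=k,interpolation=cv2.INTER_CUBIC))
    P=cloud(s); D=s["depth"]>0
    z=P[...,2]
    # jar tops: points at height ~66 mm
    for lo,hi,nm in((.061,.071,'top'),(.025,.035,'rim')):
        m=(D&(z>lo)&(z<hi)&(P[...,0]>.15)&(P[...,0]<.85)&(abs(P[...,1])<.6)).astype(np.uint8)
        c,l,st,ce=cv2.connectedComponentsWithStats(m)
        for i in range(1,c):
            if st[i,4]>60:
                q=P[l==i]; 
                r=cv2.minAreaRect((q[:,:2]*1000).astype(np.float32))
                print(n,nm,st[i,4],ce[i].round(),np.round(r[0]),np.round(r[1]),round(r[2],1),q[:,2].mean().round(4),(s["image"][l==i].mean(0)).round())
E
```

```text
scene top 64 [208. 138.] [ 352. -411.] [26. 63.] 30.1 0.0655 [100.  95.  90.]
scene top 66 [211. 151.] [ 390. -384.] [32. 71.] 39.7 0.0663 [100.  94.  86.]
scene top 204 [252. 177.] [ 459. -236.] [53. 49.] 16.2 0.0662 [79. 74. 67.]
scene top 210 [300. 180.] [ 435. -110.] [49. 49.] 51.7 0.0664 [117. 110.  99.]
scene top 213 [343. 189.] [434.  10.] [53. 47.] 15.7 0.0663 [106.  23.  18.]
scene top 239 [379. 207.] [470. 114.] [48. 51.] 62.5 0.0662 [125.  99.  16.]
scene top 237 [432. 211.] [446. 246.] [48. 49.] 67.5 0.0659 [111. 105.  60.]
scene top 298 [307. 264.] [694.  -7.] [50. 49.] 72.9 0.0665 [30. 44. 86.]
scene top 92 [465. 355.] [820. 380.] [79. 35.] 75.4 0.0663 [100.  96.  86.]
scene rim 418 [189. 205.] [ 572. -375.] [163.  85.] 24.2 0.0297 [94. 90. 85.]
scene rim 570 [249. 243.] [ 638. -171.] [ 87. 159.] 77.7 0.0295 [84. 84. 92.]
scene rim 76 [248. 246.] [ 658. -174.] [58. 12.] 77.4 0.0279 [ 15.  44. 122.]
scene rim 69 [243. 252.] [ 678. -180.] [58. 12.] 77.7 0.0283 [  9.  43. 124.]
scene rim 514 [495. 278.] [580. 424.] [ 86. 161.] 86.6 0.0298 [109. 101.  93.]
scene rim 737 [38
[... 1578 characters left out ...]
87. 161.] 56.6 0.0285 [93. 71. 69.]
side rim 62 [220. 268.] [724. 152.] [27. 22.] 52.6 0.0272 [144.  31.  30.]
side rim 76 [207. 276.] [742. 183.] [23. 28.] 22.7 0.0271 [144.  31.  30.]
side rim 80 [340. 282.] [468. 130.] [47. 23.] 5.0 0.0301 [100.  92.  74.]
side rim 96 [336. 332.] [440. 260.] [47. 24.] 23.7 0.0303 [86. 87. 76.]
side rim 153 [139. 357.] [781. 409.] [78. 34.] 36.3 0.0302 [94. 91. 84.]
side rim 1013 [237. 388.] [580. 427.] [ 89. 156.] 86.8 0.029 [90. 87. 83.]
side rim 72 [224. 388.] [599. 428.] [38. 13.] 81.1 0.0272 [183. 143.  59.]
side rim 80 [384. 397.] [325. 384.] [15. 55.] 13.0 0.0261 [188. 165. 113.]
side rim 127 [ 74. 420.] [822. 556.] [ 4. 93.] 17.8 0.03 [60. 61. 57.]
```

View pics/scenecrop.png

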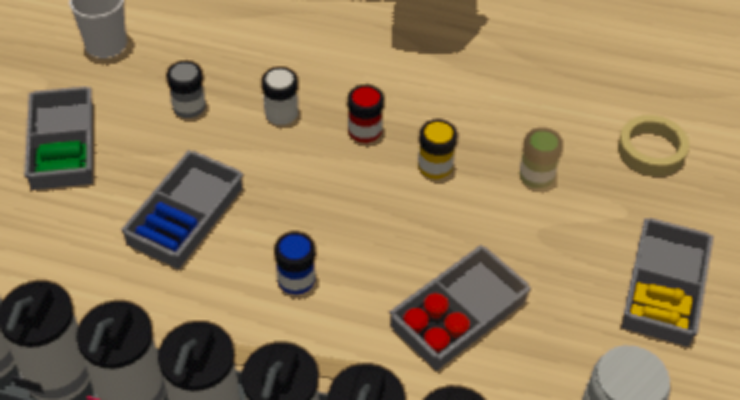

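View pics/sidecrop.png

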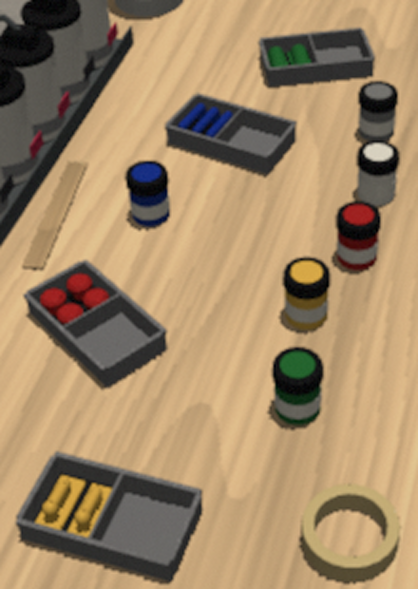

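Both cameras agree within 3 mm. The pale green jar in the scene picture is just glare. Next I'll check for tall obstacles and which side of each tray holds the hardware.

```bash
python3 - <<'E'
from h import *
S={n:pickle.load(open(n+'.pkl','rb')) for n in('scene','side')}
P=np.concatenate([cloud(s)[s["depth"]>0] for s in S.values()]); C=np.concatenate([s["image"][s["depth"]>0] for s in S.values()])
m=(P[:,2]>.1)&(P[:,0]>.25)&(P[:,0]<.85)&(abs(P[:,1])<.6)
for y in np.arange(-.6,.6,.1):
    q=P[m&(P[:,1]>=y)&(P[:,1]<y+.1)]
    if len(q): print(round(y,1),len(q),q.min(0).round(3),q.max(0).round(3))
hsv=cv2.cvtColor(C[None],cv2.COLOR_RGB2HSV)[0]
for n,c,h in(('green',(572,-373),(50,75)),('blue',(639,-170),(100,130)),('red',(687,194),(0,6)),('yellow',(580,425),(18,32))):
    k=(np.hypot(*(P[:,:2]*1000-c).T)<75)&(P[:,2]>.008)&(P[:,2]<.04)&(hsv[:,0]>=h[0])&(hsv[:,0]<=h[1])&(hsv[:,1]>150)
    d=P[k,:2].mean(0)*1000-c; print(n,k.sum(),d.round(),np.degrees(np.arctan2(d[1],d[0])).round(1))
E
```

```text
-0.6 267 [ 0.816 -0.551  0.102] [ 0.85  -0.5    0.149]
-0.5 576 [ 0.814 -0.5    0.1  ] [ 0.85  -0.439  0.15 ]
0.3 1794 [0.757 0.346 0.1  ] [0.838 0.4   0.135]
0.4 1075 [0.758 0.4   0.1  ] [0.834 0.429 0.136]
0.5 2970 [0.807 0.51  0.1  ] [0.85  0.6   0.196]
green 428 [35. 14.] 22.4
blue 579 [ 38. -10.] -14.8
red 872 [ 33. -20.] -31.4
yellow 908 [37. -0.] -0.7
```

>>> {"op": "move_arm", "data": {"deltas": [0, 0, 0.331, 41.3, -41.9, 0, -1, 0, 0, 0.331, 41.3, -41.9, 0, -1, 0, 0, 0.331, 41.3, -41.9, 0, -1, 0, 0, 0.331, 41.3, -41.9, 0, -1, 0, 0, 0.331, 41.3, -41.9, 0, -1, 0, 0, 0.331, 41.3, -41.9, 0, -1, 0, 0, 0.331, 41.3, -41.9, 0, -1, 0, 0, 0.331, 41.3, -41.9, 0, -1]}}

```text
time: 0.9
tool_pos: [0.3518, -0.1576, 0.2052]
ee_rot: [3.141, -0.0, -0.001]
wrist_force: [0.9, -0.2, 0.5]
width: 0.0942
finger_force: 0.0
```

>>> {"op": "move_arm", "data": {"deltas": [0, 0, 0, 8.1, -17.0, 4, -1, 0, 0, 0, 8.1, -17.0, 4, -1, 0, 0, 0, 8.1, -17.0, 4, -1, 0, 0, 0, 8.1, -17.0, 6, -1, 0, 0, 0, 8.1, -17.0, 6, -1, 0, 0, 0, 8.1, -17.0, 6, -1, 0, 0, 0, 8.1, -17.0, 6, -1]}}

```text
time: 1.6
tool_pos: [0.4327, 0.0094, 0.146]
ee_rot: [3.141, -0.001, -0.001]
wrist_force: [0.3, 0.3, 0.6]
width: 0.0939
finger_force: 0.0
```

```bash
python3 - <<'E'
from bench import robot
import cv2,numpy as np
o=robot.get_obs();s=robot.snapshot("wrist");print(o["tool_pos"],o["ee_rot"],{k:v for k,v in s.items() if k not in("image","depth")})
cv2.imwrite('pics/w1.png',s["image"][:,:,::-1])
E
```

```text
[0.43272943 0.00935353 0.14604899] [ 3.14076171e+00 -6.22770094e-04 -1.30355139e-03] {'fov_y': 65.70646984690485, 'cx': 319.784432278397, 'cy': 239.71662069285867, 'T_tool_cam': array([[ 1.08244176e-03,  9.70717576e-01,  2.40221181e-01,
         6.91710966e-02],
       [ 9.99999388e-01, -1.10598075e-03, -3.68250019e-05,
        -5.46928529e-04],
       [ 2.29933325e-04,  2.40221074e-01, -9.70718179e-01,
        -1.77918938e-01],
       [ 0.00000000e+00,  0.00000000e+00,  0.00000000e+00,
         1.00000000e+00]])}
```

View pics/w1.png

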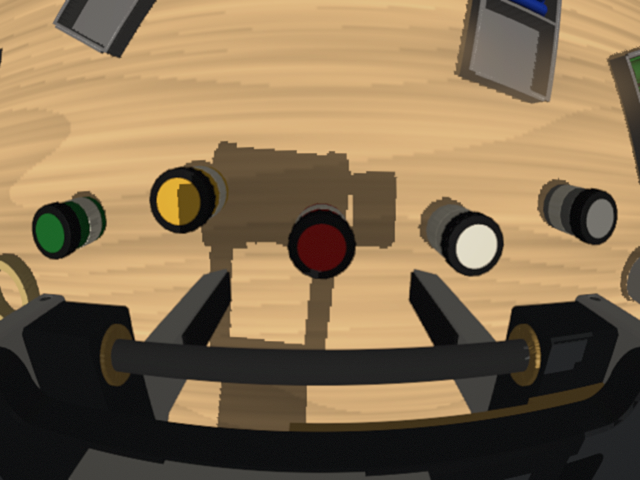

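The wrist picture shows the red lid at (321,245), centred between the finger tips at about (220,280) and (420,280). I'll descend and grip.

>>> {"op": "move_arm", "data": {"deltas": [0, 0, 0, 0, 0, 4, -1, 0, 0, 0, 0, 0, 8, -1, 0, 0, 0, 0, 0, 10, -1, 0, 0, 0, 0, 0, 10.8, -1, 0, 0, 0, 0, 0, 10.8, -1, 0, 0, 0, 0, 0, 10.8, 1, 0, 0, 0, 0, 0, 10.8, 1, 0, 0, 0, 0, 0, 10.8, 1]}}

```text
time: 2.45
tool_pos: [0.4339, 0.0101, 0.039]
ee_rot: [3.141, -0.003, -0.0]
wrist_force: [0.8, 0.6, -0.7]
width: 0.0735
finger_force: 0.0
```

>>> {"op": "move_arm", "data": {"deltas": [0, 0, 0, 0, 0, 0, 1, 0, 0, 0, 0, 0, 0, 1, 0, 0, 0, 0, 0, 0, 1, 0, 0, 0, 0, 0, 0, 1]}}

```text
time: 2.85
tool_pos: [0.4329, 0.0102, 0.0377]
ee_rot: [3.141, -0.0, -0.0]
wrist_force: [-0.1, -1.3, 1.0]
width: 0.0495
finger_force: 30.0
```

>>> {"op": "move_arm", "data": {"deltas": [0, 0, 0, 0, 0, -2, 1, 0, 0, 0, 0, 0, -6, 1, 0, 0, 0, 0, 0, -10, 1, 0, 0, 0, 2.0, -1.8, -11, 1, 0, 0, 0, 5.0, -4.5, -11, 1, 0, 0, 0, 8.0, -7.2, -11, 1, 0, 0, 0, 11.0, -10.0, -11, 1, 0, 0, 0, 14.0, -12.7, -11, 1]}}

```text
time: 3.65
tool_pos: [0.5734, 0.1387, 0.1467]
ee_rot: [3.142, 0.001, 0.0]
wrist_force: [0.4, -0.7, -0.7]
width: 0.0491
finger_force: 30.0
```

>>> {"op": "move_arm", "data": {"deltas": [0, 0, 0, 3.0, -2.7, 0, 1, 0, 0, 0, 5.5, -5.0, 0, 1, 0, 0, 0, 7.5, -6.8, 0, 1, 0, 0, 0, 8.4, -7.6, 0, 1, 0, 0, 0, 8.4, -7.6, 0, 1, 0, 0, 0, 8.4, -7.6, 0, 1]}}

```text
time: 4.25
tool_pos: [0.6561, 0.2131, 0.1464]
ee_rot: [3.141, 0.002, -0.0]
wrist_force: [0.1, 0.1, -0.6]
width: 0.0492
finger_force: 30.0
```

```bash
python3 - <<'E'
from bench import robot
import cv2,numpy as np
o=robot.get_obs();s=robot.snapshot("wrist");print(o["tool_pos"],o["ee_rot"],o["width"])
cv2.imwrite('pics/w2.png',s["image"][:,:,::-1])
E
```

```text
[0.65614579 0.2131388  0.14642694] [ 3.14084396e+00  2.01132549e-03 -5.16293045e-06] 0.049231025998443326
```

View pics/w2.png

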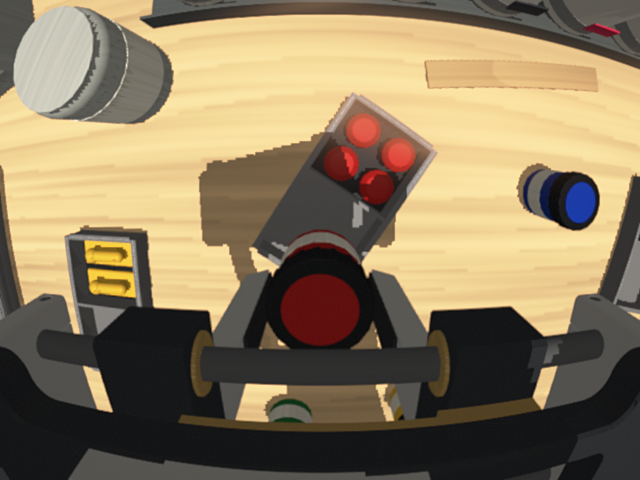

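The wrist picture shows the gripped red jar at (320,300) over the red tray's empty cell, with the knobs at (370,155). I'll lower it.

>>> {"op": "move_arm", "data": {"deltas": [0, 0, 0, 0.1, 0, 3, 1, 0, 0, 0, 0.1, 0, 6, 1, 0, 0, 0, 0.1, 0, 8.5, 1, 0, 0, 0, 0.1, 0, 9.7, 1, 0, 0, 0, 0.1, 0, 10.2, 1, 0, 0, 0, 0.1, 0, 10.4, 1, 0, 0, 0, 0.1, 0, 10.5, 1, 0, 0, 0, 0.1, 0, 10.5, 1]}}

```text
time: 5.1
tool_pos: [0.6587, 0.2135, 0.0442]
ee_rot: [-3.141, -0.003, -0.0]
wrist_force: [-0.5, -0.3, -2.3]
width: 0.0494
finger_force: 30.0
```

```bash
python3 -c "
from bench import robot
o=robot.get_obs();print(o['tool_pos'],o['wrist_force'])"
```

```text
[0.65865934 0.21349122 0.04419542] [-0.45756987 -0.33315262 -2.29263002]
```

>>> {"op": "move_arm", "data": {"deltas": [0, 0, 0, 0, 0, 0.1, 1, 0, 0, 0, 0, 0, 0.1, 1, 0, 0, 0, 0, 0, 0.2, 1, 0, 0, 0, 0, 0, 0.2, 1]}}

```text
time: 5.5
tool_pos: [0.658, 0.2133, 0.0408]
ee_rot: [-3.142, -0.001, -0.0]
wrist_force: [0.4, 0.5, -0.5]
width: 0.0497
finger_force: 30.0
```

>>> {"op": "move_arm", "data": {"deltas": [0, 0, 0, 0, 0, 0.1, 1, 0, 0, 0, 0, 0, 0.1, 1, 0, 0, 0, 0, 0, 0.1, 1]}}

```text
time: 5.8
tool_pos: [0.6582, 0.2133, 0.0407]
ee_rot: [-3.141, -0.001, -0.0]
wrist_force: [-0.5, -0.4, 4.3]
width: 0.0492
finger_force: 30.0
```

Contact at 4.3 N. Release and rise.

>>> {"op": "move_arm", "data": {"deltas": [0, 0, 0, 0, 0, 0, -1, 0, 0, 0, 0, 0, 0, -1, 0, 0, 0, 0, 0, 0, -1, 0, 0, 0, 0, 0, 0, -1, 0, 0, 0, 0, 0, 0, -1, 0, 0, 0, 0, 0, -3, -1, 0, 0, 0, 0, 0, -7, -1, 0, 0, 0, 0, 0, -10.8, -1]}}

```text
time: 6.6
tool_pos: [0.6573, 0.2132, 0.148]
ee_rot: [3.141, 0.001, -0.0]
wrist_force: [0.9, 0.3, 0.3]
width: 0.0939
finger_force: 0.0
```

>>> {"op": "move_arm", "data": {"deltas": [0, 0, 0, -18.9, 9.9, 0, -1, 0, 0, 0, -18.9, 9.9, 0, -1, 0, 0, 0, -18.9, 9.9, 0, -1, 0, 0, 0, -18.9, 9.9, 0, -1, 0, 0, 0, -18.9, 9.9, 0, -1, 0, 0, 0, -18.9, 9.9, 0, -1, 0, 0, 0, -18.9, 9.9, 0, -1]}}

```text
time: 7.3
tool_pos: [0.4701, 0.1147, 0.1482]
ee_rot: [-3.141, -0.003, -0.0]
wrist_force: [0.1, 0.4, 0.7]
width: 0.0939
finger_force: 0.0
```

>>> {"op": "move_arm", "data": {"deltas": [0, 0, 0, 0, 0, 4, -1, 0, 0, 0, 0, 0, 8, -1, 0, 0, 0, 0, 0, 10, -1, 0, 0, 0, 0, 0, 11, -1, 0, 0, 0, 0, 0, 11, -1, 0, 0, 0, 0, 0, 11, 1, 0, 0, 0, 0, 0, 11, 1, 0, 0, 0, 0, 0, 11, 1]}}

```text
time: 8.1
tool_pos: [0.47, 0.1145, 0.039]
ee_rot: [-3.141, -0.003, -0.0]
wrist_force: [0.1, 0.7, -0.4]
width: 0.0732
finger_force: 0.0
```

>>> {"op": "move_arm", "data": {"deltas": [0, 0, 0, 0, 0, 0, 1, 0, 0, 0, 0, 0, 0, 1, 0, 0, 0, 0, 0, 0, 1, 0, 0, 0, 0, 0, 0, 1, 0, 0, 0, 0, 0, 0, 1]}}

```text
time: 8.6
tool_pos: [0.4688, 0.1143, 0.0377]
ee_rot: [3.141, -0.0, -0.0]
wrist_force: [-0.5, 0.3, 1.7]
width: 0.0491
finger_force: 30.0
```

>>> {"op": "move_arm", "data": {"deltas": [0, 0, 0, 0, 0, -2, 1, 0, 0, 0, 0, 0, -6, 1, 0, 0, 0, 0, 0, -10, 1, 0, 0, 0, 0.5, -2.0, -11, 1, 0, 0, 0, 1.4, -6.0, -11, 1, 0, 0, 0, 2.4, -10.0, -11, 1, 0, 0, 0, 3.4, -14.0, -11, 1, 0, 0, 0, 4.4, -18.0, -11, 1]}}

```text
time: 9.4
tool_pos: [0.5126, 0.2957, 0.1467]
ee_rot: [3.141, 0.001, -0.0]
wrist_force: [0.5, -0.9, -2.0]
width: 0.0495
finger_force: 30.0
```

>>> {"op": "move_arm", "data": {"deltas": [0, 0, 0, 0.9, -3.7, 0, 1, 0, 0, 0, 1.8, -7.5, 0, 1, 0, 0, 0, 2.6, -10.8, 0, 1, 0, 0, 0, 3.2, -12.8, 0, 1, 0, 0, 0, 3.2, -13.3, 0, 1, 0, 0, 0, 3.2, -13.3, 0, 1, 0, 0, 0, 3.2, -13.3, 0, 1]}}

```text
time: 10.1
tool_pos: [0.5446, 0.4263, 0.1471]
ee_rot: [3.14, 0.001, -0.001]
wrist_force: [-0.5, -0.3, -1.4]
width: 0.0493
finger_force: 30.0
```

```bash
python3 - <<'E'
from bench import robot
import cv2,numpy as np
o=robot.get_obs();s=robot.snapshot("wrist");print(o["tool_pos"],o["ee_rot"],o["width"])
cv2.imwrite('pics/w3.png',s["image"][:,:,::-1])
E
```

```text
[0.54456779 0.42625996 0.14707002] [ 3.14035545e+00  7.53737134e-04 -8.25659396e-04] 0.04927646818690301
```

View pics/w3.png

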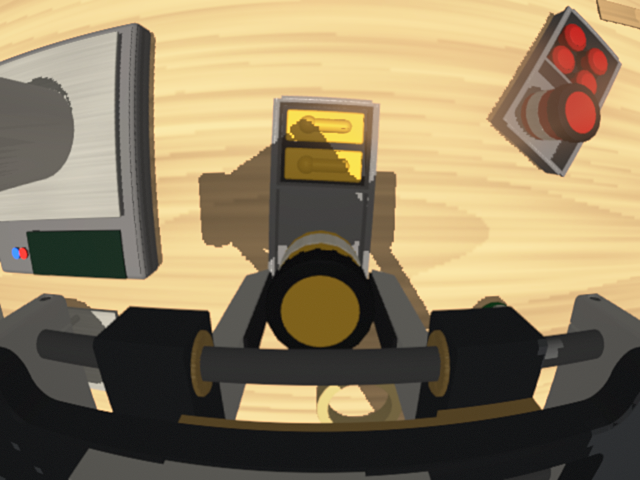

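The yellow jar hangs over the yellow tray's empty cell (tray columns 274–379), and the red jar stands in its tray at the upper right. I'll lower, and add the release only after a contact check.

>>> {"op": "move_arm", "data": {"deltas": [0, 0, 0, 0, 0, 3, 1, 0, 0, 0, 0, 0, 6, 1, 0, 0, 0, 0, 0, 8.5, 1, 0, 0, 0, 0, 0, 9.7, 1, 0, 0, 0, 0, 0, 10.2, 1, 0, 0, 0, 0, 0, 10.5, 1, 0, 0, 0, 0, 0, 10.6, 1, 0, 0, 0, 0, 0, 10.7, 1]}}

```text
time: 10.95
tool_pos: [0.5457, 0.4278, 0.0422]
ee_rot: [-3.14, -0.003, -0.0]
wrist_force: [-0.1, -0.1, -1.8]
width: 0.0494
finger_force: 30.0
```

>>> {"op": "move_arm", "data": {"deltas": [0, 0, 0, 0, 0, 0.1, 1, 0, 0, 0, 0, 0, 0.1, 1, 0, 0, 0, 0, 0, 0.1, 1]}}

```text
time: 11.25
tool_pos: [0.5455, 0.4278, 0.0408]
ee_rot: [-3.14, -0.002, -0.0]
wrist_force: [0.7, -0.6, 2.6]
width: 0.0494
finger_force: 30.0
```

>>> {"op": "move_arm", "data": {"deltas": [0, 0, 0, 0, 0, 0, -1, 0, 0, 0, 0, 0, 0, -1, 0, 0, 0, 0, 0, 0, -1, 0, 0, 0, 0, 0, 0, -1, 0, 0, 0, 0, 0, 0, -1, 0, 0, 0, 0, 0, -3, -1, 0, 0, 0, 0, 0, -7, -1, 0, 0, 0, 0, 0, -10.8, -1]}}

```text
time: 12.05
tool_pos: [0.5444, 0.4271, 0.148]
ee_rot: [3.141, 0.001, -0.0]
wrist_force: [0.7, 0.1, -0.4]
width: 0.094
finger_force: 0.0
```

>>> {"op": "move_arm", "data": {"deltas": [0, 0, 0, -9.9, 18, 0, -1, 0, 0, 0, -9.9, 18, 0, -1, 0, 0, 0, -9.9, 18, 0, -1, 0, 0, 0, -9.9, 18, 0, -1, 0, 0, 0, -9.9, 18, 0, -1, 0, 0, 0, -9.9, 18, 0, -1, 0, 0, 0, -9.9, 18, 0, -1]}}

```text
time: 12.75
tool_pos: [0.4467, 0.2483, 0.1481]
ee_rot: [-3.14, -0.002, 0.0]
wrist_force: [-0.0, 1.0, -0.2]
width: 0.0943
finger_force: 0.0
```

>>> {"op": "move_arm", "data": {"deltas": [0, 0, 0, 0, 0, 4, -1, 0, 0, 0, 0, 0, 8, -1, 0, 0, 0, 0, 0, 10, -1, 0, 0, 0, 0, 0, 11, -1, 0, 0, 0, 0, 0, 11, -1, 0, 0, 0, 0, 0, 11, 1, 0, 0, 0, 0, 0, 11, 1, 0, 0, 0, 0, 0, 11, 1]}}

```text
time: 13.55
tool_pos: [0.4469, 0.2479, 0.0391]
ee_rot: [-3.14, -0.003, -0.0]
wrist_force: [-0.4, -0.4, -0.2]
width: 0.0732
finger_force: 0.0
```

>>> {"op": "move_arm", "data": {"deltas": [0, 0, 0, 0, 0, 0, 1, 0, 0, 0, 0, 0, 0, 1, 0, 0, 0, 0, 0, 0, 1, 0, 0, 0, 0, 0, 0, 1, 0, 0, 0, 0, 0, 0, 1]}}

```text
time: 14.05
tool_pos: [0.4459, 0.2471, 0.0378]
ee_rot: [3.141, -0.0, -0.0]
wrist_force: [-0.2, -1.7, 1.8]
width: 0.0494
finger_force: 30.0
```

>>> {"op": "move_arm", "data": {"deltas": [0, 0, 0, 0, 0, -2, 1, 0, 0, 0, 0, 0, -6, 1, 0, 0, 0, 0, 0, -10, 1, 0, 0, 0, 0.3, 2, -11, 1, 0, 0, 0, 0.9, 6, -11, 1, 0, 0, 0, 1.5, 10, -11, 1, 0, 0, 0, 2.1, 14, -11, 1, 0, 0, 0, 2.7, 18, -11, 1]}}

```text
time: 14.85
tool_pos: [0.4724, 0.0661, 0.147]
ee_rot: [-3.141, 0.0, 0.0]
wrist_force: [0.3, 0.8, -0.5]
width: 0.0495
finger_force: 30.0
```

>>> {"op": "move_arm", "data": {"deltas": [0, 0, 0, 0.6, 4, 0, 1, 0, 0, 0, 1.2, 8, 0, 1, 0, 0, 0, 1.8, 12, 0, 1, 0, 0, 0, 2.4, 16, 0, 1, 0, 0, 0, 3.0, 20, 0, 1, 0, 0, 0, 3.6, 24, 0, 1, 0, 0, 0, 4.2, 28, 0, 1, 0, 0, 0, 4.8, 32, 0, 1]}}

```text
time: 15.65
tool_pos: [0.5205, -0.2541, 0.1467]
ee_rot: [-3.141, 0.001, -0.0]
wrist_force: [0.8, 0.7, -1.7]
width: 0.0496
finger_force: 30.0
```

>>> {"op": "move_arm", "data": {"deltas": [0, 0, 0, 0.6, 4, 0, 1, 0, 0, 0, 1.1, 8, 0, 1, 0, 0, 0, 1.5, 11, 0, 1, 0, 0, 0, 1.9, 13, 0, 1, 0, 0, 0, 1.9, 13.5, 0, 1, 0, 0, 0, 1.9, 13.5, 0, 1, 0, 0, 0, 1.9, 13.5, 0, 1]}}

```text
time: 16.35
tool_pos: [0.5396, -0.3864, 0.1472]
ee_rot: [-3.14, 0.0, 0.001]
wrist_force: [0.1, 0.7, -1.4]
width: 0.0494
finger_force: 30.0
```

```bash
python3 - <<'E'
from bench import robot
import cv2,numpy as np
o=robot.get_obs();s=robot.snapshot("wrist");print(o["tool_pos"],o["ee_rot"],o["width"])
cv2.imwrite('pics/w4.png',s["image"][:,:,::-1])
E
```

```text
[ 0.53956905 -0.3864343   0.14719978] [-3.14041546e+00  4.44562188e-04  6.02081239e-04] 0.04937143822747221
```

View pics/w4.png

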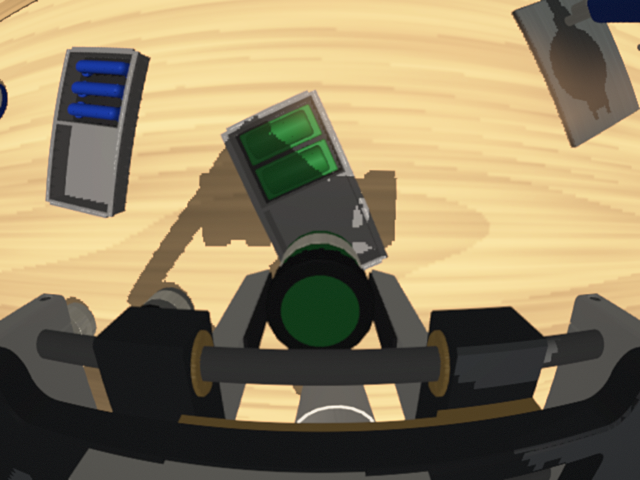

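The green jar is over the green tray's empty cell, with the hardware at (280,150), the cup clear behind and the blue tray undisturbed. I'll lower it.

>>> {"op": "move_arm", "data": {"deltas": [0, 0, 0, 0, 0, 3, 1, 0, 0, 0, 0, 0, 6, 1, 0, 0, 0, 0, 0, 8.5, 1, 0, 0, 0, 0, 0, 9.7, 1, 0, 0, 0, 0, 0, 10.2, 1, 0, 0, 0, 0, 0, 10.5, 1, 0, 0, 0, 0, 0, 10.6, 1, 0, 0, 0, 0, 0, 10.7, 1]}}

```text
time: 17.2
tool_pos: [0.5404, -0.3883, 0.0422]
ee_rot: [3.14, -0.002, -0.0]
wrist_force: [0.1, -0.2, -1.3]
width: 0.0491
finger_force: 30.0
```

>>> {"op": "move_arm", "data": {"deltas": [0, 0, 0, 0, 0, 0.1, 1, 0, 0, 0, 0, 0, 0.1, 1, 0, 0, 0, 0, 0, 0.1, 1]}}

```text
time: 17.5
tool_pos: [0.5403, -0.3883, 0.0408]
ee_rot: [3.14, -0.002, -0.0]
wrist_force: [0.2, 0.3, 3.0]
width: 0.0495
finger_force: 30.0
```

>>> {"op": "move_arm", "data": {"deltas": [0, 0, 0, 0, 0, 0, -1, 0, 0, 0, 0, 0, 0, -1, 0, 0, 0, 0, 0, 0, -1, 0, 0, 0, 0, 0, 0, -1, 0, 0, 0, 0, 0, 0, -1, 0, 0, 0, 0, 0, -3, -1, 0, 0, 0, 0, 0, -7, -1, 0, 0, 0, 0, 0, -10.8, -1]}}

```text
time: 18.3
tool_pos: [0.5393, -0.3874, 0.1481]
ee_rot: [-3.141, 0.001, -0.0]
wrist_force: [1.1, 0.1, 0.4]
width: 0.0941
finger_force: 0.0
```

>>> {"op": "move_arm", "data": {"deltas": [0, 0, 0, 12, -30, 0, -1, 0, 0, 0, 12, -30, 0, -1, 0, 0, 0, 12, -30, 0, -1, 0, 0, 0, 12, -30, 0, -1, 0, 0, 0, 12, -30, 0, -1, 0, 0, 0, 12, -30, 0, -1, 0, 0, 0, 12, -30, 0, -1, 0, 0, 0, 12, -30, 0, -1]}}

```text
time: 19.1
tool_pos: [0.6605, -0.0837, 0.1472]
ee_rot: [-3.141, 0.0, 0.005]
wrist_force: [0.1, -0.8, -0.7]
width: 0.094
finger_force: 0.0
```

>>> {"op": "move_arm", "data": {"deltas": [0, 0, 0, 3.3, -8.3, 0, -1, 0, 0, 0, 3.3, -8.3, 0, -1, 0, 0, 0, 3.3, -8.3, 0, -1, 0, 0, 0, 3.3, -8.3, 0, -1]}}

```text
time: 19.5
tool_pos: [0.6925, -0.0054, 0.1471]
ee_rot: [3.14, 0.001, 0.0]
wrist_force: [-0.2, -0.7, -0.0]
width: 0.0943
finger_force: 0.0
```

>>> {"op": "move_arm", "data": {"deltas": [0, 0, 0, 0, 0, 4, -1, 0, 0, 0, 0, 0, 8, -1, 0, 0, 0, 0, 0, 10, -1, 0, 0, 0, 0, 0, 11, -1, 0, 0, 0, 0, 0, 11, -1, 0, 0, 0, 0, 0, 11, 1, 0, 0, 0, 0, 0, 11, 1, 0, 0, 0, 0, 0, 11, 1]}}

```text
time: 20.3
tool_pos: [0.6939, -0.005, 0.0397]
ee_rot: [3.141, -0.004, -0.0]
wrist_force: [0.6, -0.1, -0.3]
width: 0.0736
finger_force: 0.0
```

>>> {"op": "move_arm", "data": {"deltas": [0, 0, 0, 0, 0, 0, 1, 0, 0, 0, 0, 0, 0, 1, 0, 0, 0, 0, 0, 0, 1, 0, 0, 0, 0, 0, 0, 1, 0, 0, 0, 0, 0, 0, 1]}}

```text
time: 20.8
tool_pos: [0.6929, -0.0049, 0.0378]
ee_rot: [3.141, -0.0, -0.0]
wrist_force: [0.3, -1.9, 1.0]
width: 0.0493
finger_force: 30.0
```

>>> {"op": "move_arm", "data": {"deltas": [0, 0, 0, 0, 0, -2, 1, 0, 0, 0, 0, 0, -6, 1, 0, 0, 0, 0, 0, -10, 1, 0, 0, 0, -1.0, 1.8, -11, 1, 0, 0, 0, -2.8, 5, -11, 1, 0, 0, 0, -4.6, 8.2, -11, 1, 0, 0, 0, -6.4, 11.4, -11, 1, 0, 0, 0, -7.9, 14, -11, 1]}}

```text
time: 21.6
tool_pos: [0.6108, -0.1471, 0.1452]
ee_rot: [-3.141, 0.004, -0.002]
wrist_force: [0.6, 0.3, -1.5]
width: 0.0494
finger_force: 30.0
```

>>> {"op": "move_arm", "data": {"deltas": [0, 0, 0, -0.7, 1.3, 0, 1, 0, 0, 0, -1.0, 1.8, 0, 1, 0, 0, 0, -1.0, 1.8, 0, 1, 0, 0, 0, -1.0, 1.8, 0, 1]}}

```text
time: 22.0
tool_pos: [0.604, -0.1617, 0.1471]
ee_rot: [-3.141, 0.0, 0.001]
wrist_force: [-0.5, 0.8, -0.7]
width: 0.0495
finger_force: 30.0
```

```bash
python3 - <<'E'
from bench import robot
import cv2,numpy as np
o=robot.get_obs();s=robot.snapshot("wrist");print(o["tool_pos"],o["ee_rot"],o["width"])
cv2.imwrite('pics/w5.png',s["image"][:,:,::-1])
E
```

```text
[ 0.60400876 -0.16173274  0.14708118] [-3.14085733e+00  8.74536916e-05  8.42604162e-04] 0.049515966575265545
```

View pics/w5.png

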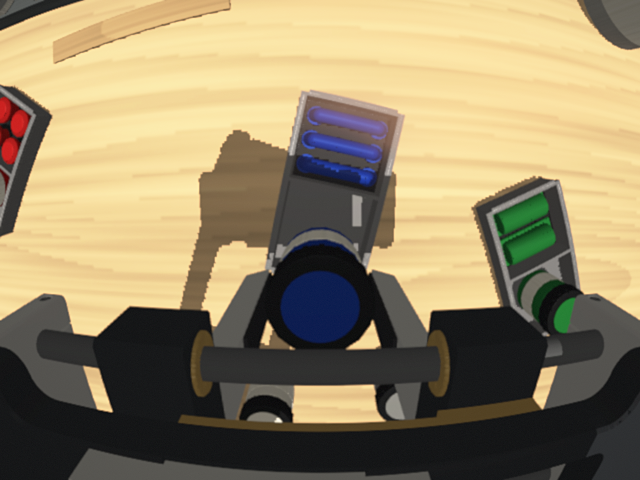

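The blue jar is over the blue tray's empty cell, and the green jar stands in its tray at the right. I'll lower it.

>>> {"op": "move_arm", "data": {"deltas": [0, 0, 0, 0, 0, 3, 1, 0, 0, 0, 0, 0, 6, 1, 0, 0, 0, 0, 0, 8.5, 1, 0, 0, 0, 0, 0, 9.7, 1, 0, 0, 0, 0, 0, 10.2, 1, 0, 0, 0, 0, 0, 10.5, 1, 0, 0, 0, 0, 0, 10.6, 1, 0, 0, 0, 0, 0, 10.7, 1]}}

```text
time: 22.85
tool_pos: [0.6047, -0.163, 0.042]
ee_rot: [3.141, -0.003, -0.0]
wrist_force: [0.0, -0.2, -1.0]
width: 0.0489
finger_force: 30.0
```

>>> {"op": "move_arm", "data": {"deltas": [0, 0, 0, 0, 0, 0.1, 1, 0, 0, 0, 0, 0, 0.1, 1, 0, 0, 0, 0, 0, 0.1, 1]}}

```text
time: 23.15
tool_pos: [0.6044, -0.163, 0.0407]
ee_rot: [3.141, -0.002, -0.0]
wrist_force: [0.1, -0.1, 2.4]
width: 0.0497
finger_force: 30.0
```

>>> {"op": "move_arm", "data": {"deltas": [0, 0, 0, 0, 0, 0, -1, 0, 0, 0, 0, 0, 0, -1, 0, 0, 0, 0, 0, 0, -1, 0, 0, 0, 0, 0, 0, -1, 0, 0, 0, 0, 0, 0, -1, 0, 0, 0, 0, 0, -3, -1, 0, 0, 0, 0, 0, -7, -1, 0, 0, 0, 0, 0, -11, -1]}}

```text
time: 23.95
tool_pos: [0.603, -0.1625, 0.1498]
ee_rot: [-3.141, 0.002, -0.0]
wrist_force: [0.2, 0.1, 0.1]
width: 0.094
finger_force: 0.0
```

>>> {"op": "move_arm", "data": {"deltas": [0, 0, 0, -18, -16, -10, -1, 0, 0, 0, -18, -16, -10, -1, 0, 0, 0, -18, -16, -10, -1, 0, 0, 0, -18, -16, -10, -1, 0, 0, 0, -18, -16, -10, -1, 0, 0, 0, -18, -16, -10, -1, 0, 0, 0, -18, -16, -10, -1]}}

```text
time: 24.65
tool_pos: [0.4237, -0.002, 0.2511]
ee_rot: [3.141, -0.004, 0.002]
wrist_force: [0.6, 0.3, 0.7]
width: 0.0944
finger_force: 0.0
```

```bash
python3 - <<'E'
from bench import robot
from h import *
cs=[]
print(robot.get_obs()["tool_pos"])
for n in("scene","side"):
    s=robot.snapshot(n); P=cloud(s);z=P[...,2]
    cs.append(s["image"][100:400,150:550,::-1])
    for lo,hi,nm in((.060,.074,'top'),(.024,.036,'rim')):
        m=((s["depth"]>0)&(z>lo)&(z<hi)&(P[...,0]>.4)&(P[...,0]<.8)&(abs(P[...,1])<.5)).astype(np.uint8)
        c,l,st,ce=cv2.connectedComponentsWithStats(m)
        for i in range(1,c):
            if st[i,4]>150:
                q=P[l==i];r=cv2.minAreaRect((q[:,:2]*1000).astype(np.float32))
                print(n,nm,np.round(r[0]),np.round(r[1]),round(r[2]),q[:,2].mean().round(4))
cv2.imwrite('pics/fin.png',np.hstack(cs))
E
```

```text
[ 0.42365077 -0.00199423  0.25112452]
scene top [ 460. -236.] [55. 48.] 20 0.0664
scene top [ 432. -110.] [54. 48.] 19 0.0661
scene top [ 541. -387.] [52. 49.] 52 0.0689
scene top [ 606. -162.] [52. 48.] 19 0.069
scene top [546. 428.] [49. 50.] 56 0.0687
scene top [659. 212.] [52. 48.] 44 0.069
scene rim [ 573. -374.] [159.  85.] 24 0.0294
scene rim [ 639. -172.] [ 91. 159.] 78 0.0291
scene rim [579. 425.] [ 85. 158.] 87 0.0295
scene rim [686. 194.] [ 87. 160.] 57 0.0289
side top [ 606. -159.] [48. 51.] 29 0.0673
side top [ 433. -109.] [53. 48.] 89 0.0651
side top [657. 216.] [49. 51.] 18 0.0675
side top [771. 401.] [74. 26.] 64 0.0676
side top [544. 431.] [50. 50.] 5 0.068
side rim [ 587. -364.] [123.  95.] 24 0.0282
side rim [ 640. -170.] [ 92. 159.] 78 0.0282
side rim [687. 196.] [ 87. 160.] 56 0.0281
side rim [772. 405.] [70. 22.] 56 0.0301
side rim [580. 426.] [ 88. 156.] 88 0.0288
```

View pics/fin.png

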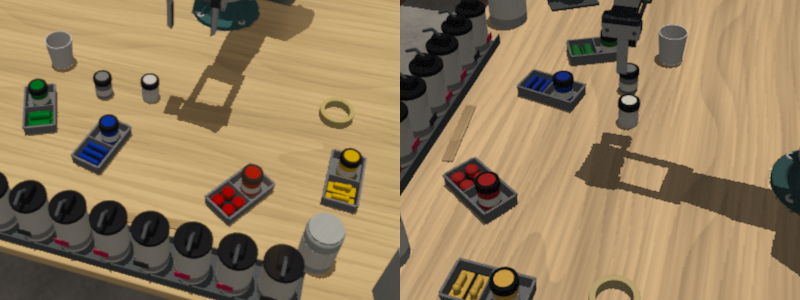

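All four jars stand upright in their own trays, with lid tops at 69 mm. The trays haven't moved, and the white and grey jars are still in place.

```bash
python3 -c "
from bench import robot
print(robot.close_job())"
```

```text
the job is handed in; nothing more can be done
None
```

The red, yellow, green and blue jars each stand upright in the empty compartment of their own tray; the trays and the white and grey primer jars were not moved, and the job was handed in at about 25 s.

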